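# Wedge the hook post of the key stand tight

### The arm

A 7-joint arm with a two-finger parallel gripper is mounted at the origin on the work surface. World frame = base frame: x ahead of the robot, y to its left, z up, the work surface at z = 0. Lengths are in m, angles in rad, forces in N, time in s.
With the tool pointing down it reaches from about 0.4 to 0.875 m from the base axis. Payload 6.5 kg.
Tool frame: the origin (TCP) lies at the very end of the fingers, on their centre line; the grasp point (between the pads) lies 19 mm behind it (hold_point_z is the distance from the TCP to the grasp point, in m); z points along the fingers, y is the line along which they close (so a half turn about z gives the same grasp; the last joint's range is limited). The gripper opens to 85 mm and grips with 20 to 120 N. Pads are 22 mm wide; open, the fingers measure 114 mm over their backs; the gripper's body (76 mm by 85 mm) begins 54 mm behind the grasp point. The pads swing forward as they close: fully open they stand 13 mm farther back than shut.
Start: joints at [1.054, 0.536, -0.004, 1.538, 0.003, 1.067, -0.071], TCP at [0.283, -0.585, 0.231] pointing down, gripper open.
Joint ranges: [-2.7, 2.7], [-0.37, 2.16], [-1.27, 1.26], [0.24, 2.4], [-1.31, 4.45], [0.19, 1.91], [-2.76, 2.76]. Speed limits (rad/s): [2.39, 2.39, 3.14, 3.14, 3.14, 3.14, 3.14].

### API

Orientations are given as a unit quaternion [w, x, y, z].
In Python, from plant import sense, snapshot, hand_in, hold_point_z gives the robot as it stands.
- The arm moves only by the shell command python3 -m inch 'ROWS' [FORCE]. ROWS is JSON, a list of rows, each an object with "offset": the shift along the tool's x, y, z in m, a list of three; "twist": the turn about the tool's z in rad; "gripper": the opening, from 0 (shut) to 1 (fully open). In form: [{"offset": [x, y, z], "twist": twist, "gripper": gripper}, ...]. A call has 1 to 12 rows; each row shifts and turns the commanded pose from where the row before left it, along the tool's axes as they then stand; what a row does not reach is not made up. A row lasts 1/8 s, in which the tool goes at most 62.5 mm and 10.7 degrees, less where a joint would pass 70% of its speed; a pose out of reach is approached as far as the arm can. A call with a gripper value outside its range is refused whole. The fingers move at their own pace and stop on an object; FORCE is the grip in N (left out, the last holds). Time passes only in rows, so rows that do not move let the fingers close. It gives the time, the measured TCP pose, the force, the opening and the grip force at its end, in the units of the state.
- sense(): the state, without advancing time (a new reading comes with each control period).
- snapshot(name): name is "scene" or "side" or "wrist"; returns a dict with "pixels" (384x512x3 uint8, red, green, blue), "fx", "fy", "cx", "cy" (pixels), "rvec" (rotation vector, rad) and "tvec" (3), from world to camera coordinates, as OpenCV has them. Camera axes: x right, y down, z forward; pixel columns grow to the right and rows downward; lengths in m; the calibration is good to about 2 mm. A picture is of the moment at which its call begins. There is no depth.
- hand_in(): hands the job in; it is judged then, once.
The state is a dict: "t": time; "joint_pos": joint angles; "joint_velocities": joint speeds; "effort": joint torques, N m; "tcp_pos": TCP position; "ee_rot": TCP orientation; "ft_force": force on the tool from outside, world axes, zero at the start; "moment": the same for the moment, N m; "opening": finger opening in m; "grip_force": force on a finger pad.
Only numpy, scipy, OpenCV 4.12 (cv2) and the standard library are available. Lean on these libraries where they do the work, as an engineer would, in place of code of your own. Each camera call takes 0.05 s, during which the arm holds its last target. There are 200 camera calls.

### The job

The hook post of the oak key stand is loose in its base. Take the wooden wedge out of its grey holder, set it loosely, thin end down, into the gap between the post's foot and the dark end block and let go of it; then tap it down from above with the closed fingers until it is locked tight, and leave it standing there free. A firm push of just under 20 N locks it, whereas 30 N would crack the stand, so feel for it; leave the other things on the console where they are.

Things in the scene. Friction and masses are not known exactly. Their poses are not given: they have to be found in the camera images.
- wedge: Loose pale wooden wedge, 40 g, 90 mm tall, upright. 24 mm wide along its x; along y 8 mm thick at the tip, growing evenly on both sides to 26 mm at the flat butt on top (each face slopes 1:10; a half turn changes nothing). Origin: middle of the tip's underside; z points from tip to butt. Grip it across the 24 mm width near the butt.
- holder: Grey plastic holder, fixed, foot plate 70 x 60 x 10 mm, pocket walls up to 40 mm above the console. The wedge starts upright in its pocket (1 mm play), tip 10 mm above the console, so its top 60 mm stick out. Origin: centre of the underside; x and y as those of the wedge.
- stand: Oak key stand, fixed. Base plate 110 mm along its x, 250 mm along its y (from +70 to -180 mm), 18 mm thick. Origin: on the underside, below the nominal middle of the gap. On its +y side of the gap stands the dark end block (40 mm wide, 30 mm deep, top 84 mm above the console), on its -y side the post's foot.
- slot (a point): Nominal middle of the gap's mouth, 84 mm above the console, axes as the stand's. The gap runs 40 mm along x, open at both ends; across y it is 15 mm wide at the mouth, but up to 2.5 mm more or less (the end block sits differently each time), so its true middle is up to 1.3 mm off in y.
- slot_floor (a point): Floor of the gap, 66 mm below the mouth, 18 mm above the console. The gap's walls slope 1:10 like the wedge's faces, narrowing downwards. The wedge, its y along the stand's y, drops in freely and first touches both walls with its tip 22 to 48 mm below the mouth; it never needs to reach the floor.
- keypost: Oak hook post and its foot, one piece sliding along the stand's y. Foot 40 mm wide, level with the end block for 40 mm beside the gap, lower behind. The 26 mm square post with three brass hooks stands 122 mm from the gap on the -y side, top 208 mm above the console, hooks 43 mm out. Origin: 18 mm above the console below the gap's nominal middle.
- foot_face (a point): Mouth edge of the foot's sloping wall. Driving the wedge pushes the foot to -y on a stiff rubber stop: each mm the wedge sinks takes about 7 N more push and adds 5 N between wedge and foot. Friction keeps the wedge where it is left. Tight: 8 N or more stay between wedge and foot after the push (a push of 19 N leaves 10 to 18 N); over 24 N cracks it.
- bowl: Stoneware key bowl, 150 mm across, 55 mm high, bystander; origin under its centre.
- lunchbox: Grey plastic lunchbox with black latch clips, 136 x 198 x 62 mm, bystander; origin under its centre.
- shoehorn: Steel shoehorn lying flat, about 280 mm long along its x, 40 mm wide, 5 mm thick, bystander; origin near its middle, on its underside.
- fob: Black car key fob, 66 x 36 x 13 mm, bystander; origin under its centre.
- tealight: Amber glass tealight holder, 68 mm across, 55 mm high, bystander; origin under its centre.
- puck: Round dark steel paperweight, 56 mm across, 26 mm high, bystander; origin under its centre.
Mind the look-alikes: they are no part of the job. What is shaped like the wedge but green is not meant.

How it is judged:
On the way, in this order (a step that is already met when the one before it is completed fails the run):
1. the wedge stands thin end down in the gap, at least 15 mm deep, let go of and not yet tight (x of wedge in the frame of stand between -0.01 and 0.01 m and y of wedge in the frame of stand between -0.01 and 0.01 m and z of wedge in the frame of stand below 0.069 m and angle between wedge's own z axis and vertical below 0.2 rad and contact force between the fingers and wedge below 0.2 N), for 0.2 s.
2. the wedge has been tapped down and stays locked tight with nothing touching it (all of step 1 and contact force between wedge and keypost above 8 N), for 0.3 s.
At the end, for the whole second after the job is handed in: The wedge stands in the gap of the key stand thin end down (within 10 mm of the slot's middle in the stand's x and y, tip at least 15 mm below the mouth, tilted under 0.2 rad), free of the fingers and at rest, and wedge and foot press on each other with 8 to 24 N (all of step 2 and contact force between wedge and keypost below 24 N and linear speed of wedge below 0.01 m/s); the robot touches nothing.
It fails at once if the wedge is overdriven: more than 24 N between wedge and post foot (contact force between wedge and keypost above 24 N).
It fails at once if a bystander is moved by more than 20 mm (distance of any of bowl, lunchbox, shoehorn, fob, tealight, puck from where it was at the start of the episode above 0.02 m).
It also fails if it takes over 45 s, if anything falls off the work surface, if the arm or the gripper's body presses on something with over 40 N, if the wrist force passes 120 N, or if a joint passes its speed limit or range.

## Working session

There is one attempt and no reset: what is moved stays moved. The work goes in short steps, Python scripts to look and compute and a shell command to move; the robot and the scene stay as the last step left them, time stands still between calls to the robot, and variables do not carry over. Pictures are saved under pics/ and viewed, at most 10 in all, crops included, and the job is handed in when it is done.

```bash
mkdir -p pics; cat > h.py <<'E'
import numpy as np, cv2
from plant import sense, snapshot, hold_point_z
def snap(n, f):
    s=snapshot(n); cv2.imwrite('pics/'+f, s['pixels'][:,:,::-1]); np.save('pics/'+f[:-4]+'.npy', s, allow_pickle=True); return s
def load(f): return np.load('pics/'+f+'.npy',allow_pickle=True).item()
def ray(s,u,v):
    R=cv2.Rodrigues(np.array(s['rvec'],float))[0]; t=np.array(s['tvec'],float).ravel()
    d=R.T@np.array([(u-s['cx'])/s['fx'],(v-s['cy'])/s['fy'],1]); return -R.T@t, d
def onz(s,u,v,z):
    c,d=ray(s,u,v); return c+d*(z-c[2])/d[2]
def proj(s,p):
    return cv2.projectPoints(np.array(p,float).reshape(-1,3),np.array(s['rvec'],float),np.array(s['tvec'],float),np.array([[s['fx'],0,s['cx']],[0,s['fy'],s['cy']],[0,0,1]]),None)[0].reshape(-1,2)
E
python3 - <<'E'
from h import *
for n in('scene','side'): s=snap(n,n+'0.png'); print(n,ray(s,s['cx'],s['cy']),s['fx'])
S=[cv2.imread(f'pics/{n}0.png') for n in('scene','side')]
cv2.imwrite('pics/both.png',cv2.resize(np.vstack(S),None,fx=.78,fy=.78)) 
print(sense(),hold_point_z)
E
```

```text
scene (array([1.14665576, 0.73935675, 0.80943815]), array([-0.4628607 , -0.61902953, -0.63447807])) 420.3837662362242
side (array([0.14209805, 0.86268064, 1.05711031]), array([ 0.34088808, -0.61910728, -0.70746131])) 407.2663581627448
{'t': 0.1, 'joint_pos': array([ 1.05378838,  0.53709473, -0.00443263,  1.53878978,  0.00260064,
        1.0673419 , -0.07115951]), 'joint_velocities': array([ 0.00115051, -0.0021304 ,  0.00040077, -0.00287118,  0.00026685,
        0.00225409,  0.0020665 ]), 'effort': array([ 2.69361626e-03, -5.84566712e+01,  1.05122544e+00, -2.59776360e+01,
        1.24981746e-02,  4.57061600e-03,  2.60856672e-05]), 'tcp_pos': array([ 0.28292423, -0.58453677,  0.23049195]), 'ee_rot': array([-7.77290962e-04,  9.74691572e-01,  2.23552402e-01, -2.41745356e-04]), 'ft_force': array([0.28201692, 0.07996982, 0.70797591]), 'moment': array([-0.08008988,  0.01060899,  0.01324   ]), 'grip_force': 0.0, 'opening': 0.08512770617049467} 0.0187
```

View pics/scene0.png

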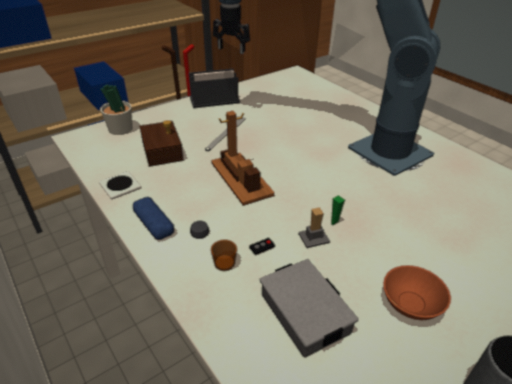

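View pics/side0.png

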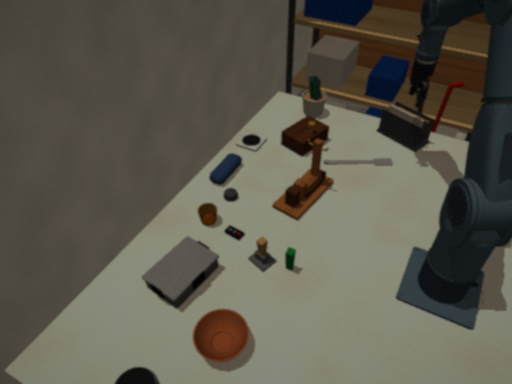

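The scene view shows two wedge-shaped things: a pale wedge in the grey holder at (317,220), or (262,248) in side, and a green one at (338,210), or (290,258) in side. The pale one in the grey holder fits the description. The stand is at (242,175), or (305,190) in side. I'll confirm with an enlarged crop.

```bash
python3 - <<'E'
from h import *
a=cv2.imread('pics/scene0.png');b=cv2.imread('pics/side0.png')
k=dict(fx=4,fy=4,interpolation=cv2.INTER_CUBIC)
r=lambda im,x,y,w,h:cv2.resize(im[y:y+h,x:x+w],None,**k)
# top: stand in scene & side ; bottom: wedge in scene & side
top=np.hstack([r(a,200,135,90,75),r(b,260,145,90,75)]);bot=np.hstack([r(a,280,180,90,75),r(b,225,215,90,75)])
cv2.imwrite('pics/crop1.png',np.vstack([top,bot]))
E
```

```text
(no output)
```

View pics/crop1.png

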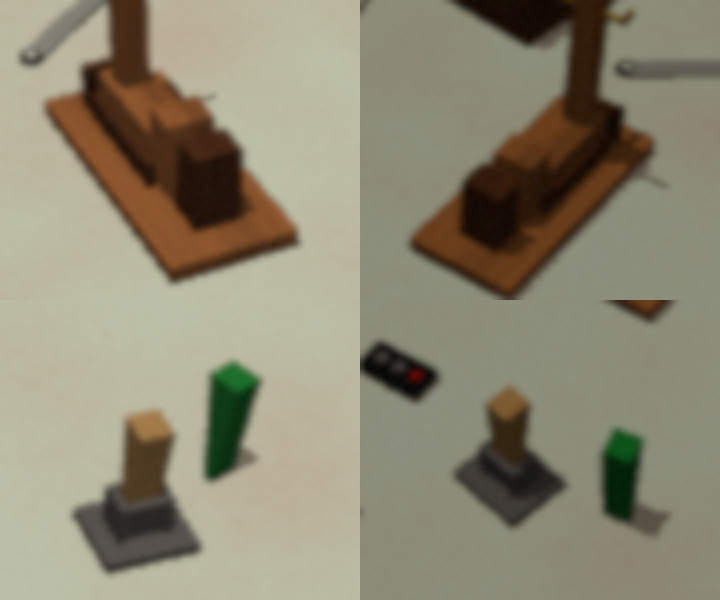

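The crop confirms it: pale wedge in the grey holder, with its butt at scene (317,212) / side (262,240). The green one is free-standing beside it. The corners of the stand's plate are clearly visible.

```bash
python3 - <<'E'
from h import *
a=load('scene0');b=load('side0')
def P(x,y,z):
    if y<300: s,u,v=(a,200+x/4,135+y/4) if x<360 else (b,260+(x-360)/4,145+y/4)
    else: s,u,v=(a,280+x/4,180+(y-300)/4) if x<360 else (b,225+(x-360)/4,215+(y-300)/4)
    return onz(s,u,v,z)[:2].round(4)
print('wedge top',P(148,427,.1),P(508,402,.1))
print('holder sc',[P(*q,.01) for q in((75,513),(108,567),(200,545))])
print('holder si',[P(*q,.01) for q in((455,475),(513,523),(565,485))])
print('stand sc',[P(*q,.018) for q in((45,103),(173,272),(297,232))])
print('stand si',[P(*q,.018) for q in((412,242),(510,292),(652,143))])
print('block top sc',[P(*q,.084) for q in((178,155),(240,145),(212,132))])
print('block top si',[P(*q,.084) for q in((463,178),(490,195),(518,180))])
print('green',P(235,375,.09),P(625,445,.09))
E
```

```text
wedge top [0.5278 0.1748] [0.5209 0.1712]
holder sc [array([0.5516, 0.1407]), array([0.5676, 0.1927]), array([0.5034, 0.2133])]
holder si [array([0.5583, 0.1921]), array([0.4957, 0.211 ]), array([0.4765, 0.1596])]
stand sc [array([ 0.5674, -0.2899]), array([ 0.6068, -0.0462]), array([ 0.5029, -0.0306])]
stand si [array([ 0.595 , -0.0483]), array([ 0.4925, -0.0342]), array([ 0.4541, -0.2716])]
block top sc [array([ 0.5716, -0.0892]), array([ 0.5267, -0.073 ]), array([ 0.5338, -0.0986])]
block top si [array([ 0.5627, -0.0805]), array([ 0.5329, -0.0722]), array([ 0.5194, -0.1005])]
green [0.4339 0.1612] [0.4281 0.1594]
```

```bash
python3 -m inch '[{"offset":[0,0,-0.05],"twist":0,"gripper":0.6},{"offset":[0.03,-0.025,-0.04],"twist":0,"gripper":0.6},{"offset":[0.039,-0.0355,0],"twist":-0.1,"gripper":0.6},{"offset":[0.042,-0.0313,0],"twist":0,"gripper":0.6},{"offset":[0.042,-0.0313,0],"twist":0,"gripper":0.6},{"offset":[0.042,-0.0313,0],"twist":0,"gripper":0.6},{"offset":[0.042,-0.0313,0],"twist":0,"gripper":0.6},{"offset":[0.042,-0.0313,0],"twist":0,"gripper":0.6},{"offset":[0.042,-0.0313,0],"twist":0,"gripper":0.6},{"offset":[0.042,-0.0313,0],"twist":0,"gripper":0.6},{"offset":[0.042,-0.0313,0],"twist":0,"gripper":0.6},{"offset":[0,0,0],"twist":0,"gripper":0.6}]'
python3 - <<'E'
from h import *
s=snap('wrist','w1.png'); print(ray(s,s['cx'],s['cy'])); print(sense()['joint_pos'])
print('slot',proj(s,[.538,-.109,.084]),'wedge',proj(s,[.524,.173,.1]))
E
```

```text
t: 1.6
tcp_pos: [0.4752, -0.1067, 0.3212]
ee_rot: [-0.001, 0.961, 0.276, 0.0]
ft_force: [-1.0, -1.3, 0.0]
opening: 0.0511
grip_force: 0.0
(array([ 0.54490985, -0.06358374,  0.46441354]), array([-0.26948334, -0.1672176 , -0.94837598]))
[ 0.41979041  0.18053916 -0.32367797  1.83291082  0.062655    1.13874034
 -0.94130255]
slot [[285.5801666  113.24837925]] wedge [[ 44.61109408 -26.92200694]]
```

View pics/w1.png

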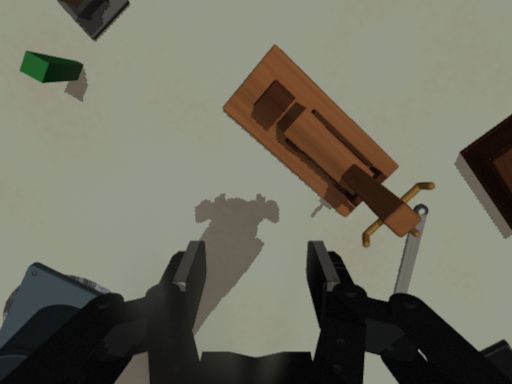

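The wrist view shows the block's top near (272,98), the gap near (284,110) and the foot to its lower right. The holder is at (90,10) and the green wedge at (40,67). I'll enlarge the gap.

```bash
python3 - <<'E'
from h import *
a=cv2.imread('pics/w1.png')[40:150,215:345]
a=cv2.convertScaleAbs(a,alpha=1.8)
cv2.imwrite('pics/crop2.png',cv2.resize(a,None,fx=5,fy=5,interpolation=cv2.INTER_CUBIC))
E
```

```text
(no output)
```

View pics/crop2.png

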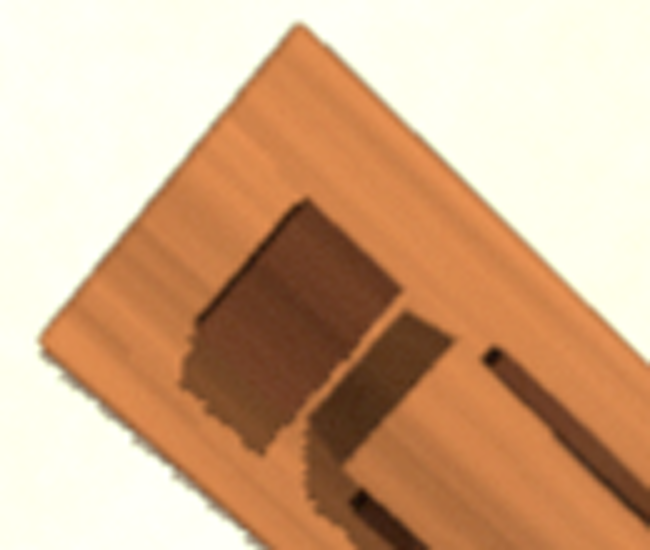

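```bash
python3 - <<'E'
from h import *
s=load('w1')
f=lambda x,y,z:onz(s,215+x/5-.4,40+y/5-.4,z)[:2]
for n,q,z in(('blk',((301,203),(401,291),(196,326)),.084),('foot',((455,341),(346,466)),.084),('plate',((299,24),(42,342)),.018)):
    print(n,[f(*p,z).round(4) for p in q])
p,q=f(299,24,.018),f(42,342,.018); y=f(301,203,.084)-f(401,291,.084);x=f(455,341,.084)-f(346,466,.084);e=p-q
for v in(x,e,y): print(np.degrees(np.arctan2(v[1],v[0])),np.linalg.norm(v))
th=np.radians(np.degrees(np.arctan2(e[1],e[0])));u=e/np.linalg.norm(e)
n=np.array([-u[1],u[0]]); n=n if n[1]>0 else -n
print('origin',(p+q)/2-.07*n,'n',n)
m=(f(455,341,.084)+f(346,466,.084))/2
B=f(401,291,.084)
print('foot-mid',m,'gap width',(B-m)@n,'gap mid',m+n*((B-m)@n)/2)
E
```

```text
blk [array([ 0.5622, -0.0779]), array([ 0.5584, -0.1084]), array([ 0.5262, -0.0719])]
foot [array([ 0.5558, -0.1256]), array([ 0.5177, -0.12  ])]
plate [array([ 0.6018, -0.0559]), array([ 0.4967, -0.0394])]
-8.339289817405755 0.03847597601155904
-8.939663135525683 0.10642983899860843
82.79308788282624 0.03068506268171854
origin [ 0.53835964 -0.11678161] n [0.15539427 0.98785253]
foot-mid [ 0.53671744 -0.12277559] gap width 0.01759731362403719 gap mid [ 0.5380847  -0.11408381]
```

```bash
python3 -m inch '[{"offset":[0.038,-0.0423,0],"twist":0,"gripper":0.6},{"offset":[0.038,-0.0423,0],"twist":0,"gripper":0.6},{"offset":[0.038,-0.0423,0],"twist":0,"gripper":0.6},{"offset":[0.038,-0.0423,0],"twist":0,"gripper":0.6},{"offset":[0.038,-0.0423,0],"twist":0,"gripper":0.6},{"offset":[0,0,0.03],"twist":-0.1775,"gripper":0.6},{"offset":[0,0,0.03],"twist":-0.1775,"gripper":0.6},{"offset":[0,0,0.03],"twist":-0.1775,"gripper":0.6},{"offset":[0,0,0.02],"twist":-0.1775,"gripper":0.6},{"offset":[0,0,0],"twist":0,"gripper":0.6},{"offset":[0,0,0],"twist":0,"gripper":0.6}]'
python3 - <<'E'
from h import *
s=snap('wrist','w2.png'); 
print('wedge',proj(s,[.524,.173,.1]))
im=s['pixels'];h=cv2.cvtColor(im,cv2.COLOR_RGB2HSV)
a=cv2.convertScaleAbs(im[:,:,::-1],alpha=1.3)
cv2.imwrite('pics/crop3.png',cv2.resize(a,None,fx=1.5,fy=1.5,interpolation=cv2.INTER_CUBIC))
E
```

```text
t: 3.02
tcp_pos: [0.5261, 0.1675, 0.212]
ee_rot: [0.0, 0.809, 0.588, 0.0]
ft_force: [0.3, 0.2, 1.3]
opening: 0.0507
grip_force: 0.0
wedge [[251.01991906 181.77294603]]
```

View pics/crop3.png

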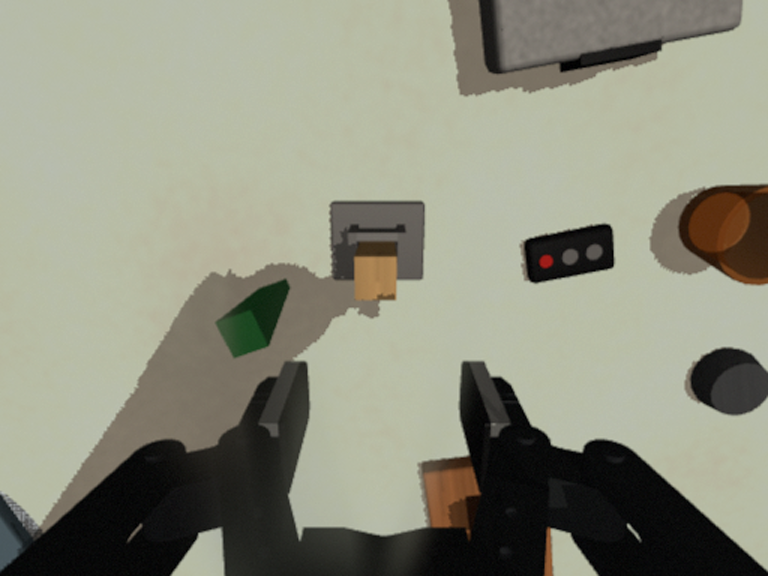

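The wrist view shows the wedge's butt centred at (250.5,184.8) in original pixels, squarely aligned with the fingers. The green wedge is clear at left, around (165,215).

```bash
cat >> h.py <<'E'
def tool():
    from scipy.spatial.transform import Rotation
    st=sense(); q=st['ee_rot']; return st['tcp_pos'],Rotation.from_quat([q[1],q[2],q[3],q[0]])
def go(p,yaw):
    t,R=tool(); ty=R.apply([0,1,0]); a=np.degrees(np.arctan2(ty[1],ty[0]))
    d=(yaw-a+90)%180-90
    print('offset',R.inv().apply(np.array(p)-t).round(4),'twist',-np.radians(d).round(4),'toolyaw',a.round(2))
E
python3 - <<'E'
from h import *
s=load('w2'); p=onz(s,250.5-.2,184.8-.2,.1); print(p)
e=[onz(s,331/1.5,201/1.5,.01),onz(s,422/1.5,202/1.5,.01)];d=e[1]-e[0];print(np.degrees(np.arctan2(d[1],d[0])))
c=[onz(s,u/1.5,v/1.5,.01) for u,v in((331,201),(422,202),(423,279),(334,279))];print('holder',np.mean(c,0))
go([p[0],p[1],.068],-17.5)
E
```

```text
[0.52261757 0.17078695 0.1       ]
-18.656521724573434
holder [0.52272843 0.17068966 0.01      ]
offset [ 0.0016 -0.0045  0.1443] twist -0.0083 toolyaw -17.98
```

```bash
python3 -m inch '[{"offset":[0.0016,-0.0045,0.04],"twist":0.01,"gripper":0.6},{"offset":[0,0,0.04],"twist":0,"gripper":0.6},{"offset":[0,0,0.04],"twist":0,"gripper":0.6},{"offset":[0,0,0.0243],"twist":0,"gripper":0.6},{"offset":[0,0,0],"twist":0,"gripper":0.6},{"offset":[0,0,0],"twist":0,"gripper":0},{"offset":[0,0,0],"twist":0,"gripper":0},{"offset":[0,0,0],"twist":0,"gripper":0},{"offset":[0,0,0],"twist":0,"gripper":0},{"offset":[0,0,0],"twist":0,"gripper":0}]' 40
python3 - <<'E'
from h import *
go([.5227,.1707,.068],-17.5)
E
```

```text
t: 4.32
tcp_pos: [0.523, 0.1717, 0.0686]
ee_rot: [0.001, 0.811, 0.585, 0.001]
ft_force: [0.0, 0.7, 7.1]
opening: 0.0234
grip_force: 42.2
offset [-0.001   0.      0.0006] twist -0.0149 toolyaw -18.35
```

```bash
python3 -m inch '[{"offset":[0,0,-0.02],"twist":0,"gripper":0},{"offset":[0,0,-0.04],"twist":0,"gripper":0},{"offset":[0,0,-0.04],"twist":0,"gripper":0},{"offset":[0,0,-0.03],"twist":-0.166,"gripper":0},{"offset":[0,0,0],"twist":0,"gripper":0},{"offset":[0,0,0],"twist":0,"gripper":0}]'
python3 - <<'E'
from h import *
go([.5378,-.114,.16],-8.8)
E
```

```text
t: 5.08
tcp_pos: [0.5211, 0.1708, 0.1969]
ee_rot: [0.0, 0.76, 0.65, -0.0]
ft_force: [0.1, -0.5, -0.6]
opening: 0.0237
grip_force: 41.3
offset [-0.2788  0.0607  0.0371] twist -0.0024 toolyaw -8.94
```

```bash
python3 -m inch '[{"offset":[-0.047,0.01,0],"twist":0,"gripper":0},{"offset":[-0.047,0.01,0],"twist":0,"gripper":0},{"offset":[-0.047,0.01,0],"twist":0,"gripper":0},{"offset":[-0.047,0.01,0],"twist":0,"gripper":0},{"offset":[-0.047,0.01,0],"twist":0,"gripper":0},{"offset":[-0.0438,0.0107,0],"twist":0,"gripper":0},{"offset":[0,0,0.02],"twist":0,"gripper":0},{"offset":[0,0,0.015],"twist":0,"gripper":0},{"offset":[0,0,0],"twist":0,"gripper":0},{"offset":[0,0,0],"twist":0,"gripper":0}]'
python3 - <<'E'
from h import *
go([.5378,-.114,.16],-8.8)
s=snap('wrist','w3.png'); 
t,_=tool()
print('gap',proj(s,[.5378,-.114,.084]),'tip',proj(s,[t[0],t[1],t[2]-.058]))
b=snap('side','s3.png'); print(proj(b,[.5378,-.114,.084]))
x,y=proj(b,[.5378,-.114,.1])[0].astype(int); c=b['pixels'][y-55:y+45,x-50:x+50,::-1]
w=s['pixels'][100:300,150:350,::-1]
cv2.imwrite('pics/crop4.png',cv2.convertScaleAbs(np.hstack([cv2.resize(w,(400,400),interpolation=2),cv2.resize(c,(400,400),interpolation=2)]),alpha=1.5)); print(x,y)
E
```

```text
t: 6.32
tcp_pos: [0.539, -0.1127, 0.1622]
ee_rot: [-0.0, 0.759, 0.651, 0.0]
ft_force: [0.4, 0.6, -0.5]
opening: 0.0236
grip_force: 41.3
offset [-0.0015 -0.001   0.0022] twist 0.0008 toolyaw -8.75
gap [[254.06542202 202.2953064 ]] tip [[255.68739236 210.84479119]]
[[296.32657521 185.97577258]]
296 182
```

View pics/crop4.png

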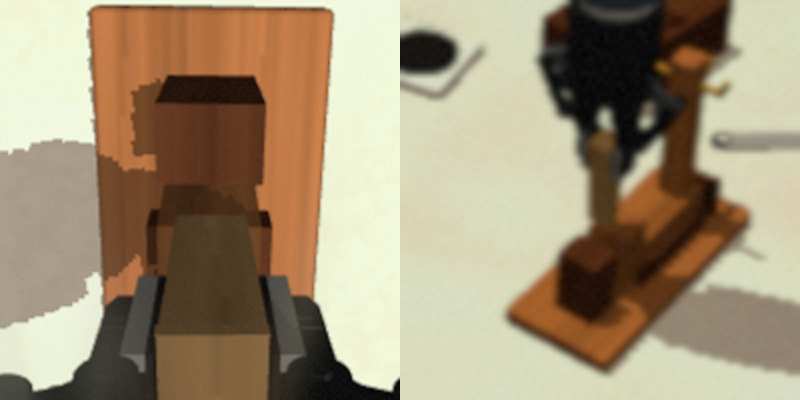

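The view shows the wedge centred in x over the gap. The block's near mouth edge is at row 192 and the wedge tip's front edge at about row 206.5.

```bash
python3 - <<'E'
from h import *
s=load('w3'); n=np.array([.1536,.988]);o=np.array([.5378,-.114])
for nm,u,v,z in(('blk mouth',255,192,.084),('blk far',255,151.5,.084),('tip front',255,206.7,.104),('blkL',228.5,192,.084),('blkR',282,192,.084),('tipL',238,206.7,.104),('tipR',273.5,206.7,.104)):
    p=onz(s,u,v,z)[:2]-o; print(nm,'y',(p@n).round(4),'x',(p@[n[1],-n[0]]).round(4))
E
```

```text
blk mouth y 0.0082 x 0.0007
blk far y 0.039 x 0.0007
tip front y 0.0043 x 0.0008
blkL y 0.0082 x -0.0192
blkR y 0.0083 x 0.0209
tipL y 0.0043 x -0.011
tipR y 0.0043 x 0.0136
```

```bash
python3 -m inch '[{"offset":[-0.0007,0,0.01],"twist":0,"gripper":0},{"offset":[0,0,0.012],"twist":0,"gripper":0},{"offset":[0,0,0.012],"twist":0,"gripper":0},{"offset":[0,0,0.005],"twist":0,"gripper":0},{"offset":[0,0,0.003],"twist":0,"gripper":0},{"offset":[0,0,0],"twist":0,"gripper":0},{"offset":[0,0,0],"twist":0,"gripper":0}]'
python3 -c "
from plant import sense;s=sense();print(s['ft_force'],s['moment'])"
python3 -m inch '[{"offset":[0,0,0.003],"twist":0,"gripper":0},{"offset":[0,0,0],"twist":0,"gripper":0}]'
```

```text
t: 7.3
tcp_pos: [0.539, -0.1143, 0.1203]
ee_rot: [0.0, 0.759, 0.651, 0.0]
ft_force: [-0.3, -0.5, 0.4]
opening: 0.0234
grip_force: 41.3
[-0.31031473 -0.45626326  0.4282736 ] [-0.00599425  0.02511853 -0.02594247]
t: 7.55
tcp_pos: [0.5386, -0.1143, 0.1168]
ee_rot: [-0.0, 0.759, 0.651, -0.0]
ft_force: [-0.5, -0.5, -0.7]
opening: 0.0233
grip_force: 41.3
```

```bash
for i in 1; do python3 -m inch '[{"offset":[0,0,0.003],"twist":0,"gripper":0},{"offset":[0,0,0.003],"twist":0,"gripper":0},{"offset":[0,0,0],"twist":0,"gripper":0}]'; done
python3 -m inch '[{"offset":[0,0,0.0015],"twist":0,"gripper":0},{"offset":[0,0,0.0015],"twist":0,"gripper":0},{"offset":[0,0,0],"twist":0,"gripper":0}]'
```

```text
t: 7.92
tcp_pos: [0.5386, -0.1138, 0.1107]
ee_rot: [-0.0, 0.759, 0.651, 0.0]
ft_force: [0.4, 1.9, -1.6]
opening: 0.0237
grip_force: 41.3
t: 8.3
tcp_pos: [0.539, -0.1138, 0.108]
ee_rot: [-0.0, 0.759, 0.651, 0.0]
ft_force: [1.1, 3.1, -0.7]
opening: 0.0233
grip_force: 41.3
```

```bash
python3 -m inch '[{"offset":[0.001,0,0],"twist":0,"gripper":0},{"offset":[0,0,0],"twist":0,"gripper":0}]'
python3 -m inch '[{"offset":[0,0,0.0015],"twist":0,"gripper":0},{"offset":[0,0,0.0015],"twist":0,"gripper":0},{"offset":[0,0,0],"twist":0,"gripper":0}]'
```

```text
t: 8.55
tcp_pos: [0.5388, -0.1135, 0.108]
ee_rot: [0.0, 0.759, 0.651, -0.0]
ft_force: [0.4, 1.7, -0.3]
opening: 0.0235
grip_force: 41.3
t: 8.93
tcp_pos: [0.5387, -0.1133, 0.1048]
ee_rot: [-0.0, 0.759, 0.651, -0.0]
ft_force: [1.1, 1.4, -1.1]
opening: 0.0234
grip_force: 41.3
```

```bash
python3 -m inch '[{"offset":[0.0004,0,0.0015],"twist":0,"gripper":0},{"offset":[0,0,0],"twist":0,"gripper":0}]'
python3 -m inch '[{"offset":[0.0002,0,0.0015],"twist":0,"gripper":0},{"offset":[0,0,0],"twist":0,"gripper":0}]'
```

```text
t: 9.18
tcp_pos: [0.5387, -0.113, 0.1032]
ee_rot: [-0.0, 0.759, 0.651, -0.0]
ft_force: [0.8, 1.4, -1.4]
opening: 0.0235
grip_force: 41.4
t: 9.43
tcp_pos: [0.5387, -0.1128, 0.1018]
ee_rot: [-0.0, 0.759, 0.651, -0.0]
ft_force: [-0.0, 1.6, -0.4]
opening: 0.0237
grip_force: 41.3
```

```bash
python3 -m inch '[{"offset":[0.0002,0,0.001],"twist":0,"gripper":0},{"offset":[0,0,0],"twist":0,"gripper":0}]'
python3 -m inch '[{"offset":[0,0,0.001],"twist":0,"gripper":0},{"offset":[0,0,0],"twist":0,"gripper":0}]'
```

```text
t: 9.68
tcp_pos: [0.5388, -0.1127, 0.1008]
ee_rot: [-0.0, 0.759, 0.651, -0.0]
ft_force: [-0.5, 0.2, -0.9]
opening: 0.0234
grip_force: 41.3
t: 9.93
tcp_pos: [0.5389, -0.1126, 0.0999]
ee_rot: [-0.0, 0.759, 0.651, -0.0]
ft_force: [-0.0, 0.4, 0.1]
opening: 0.0232
grip_force: 41.3
```

```bash
python3 -m inch '[{"offset":[0,0,0.001],"twist":0,"gripper":0},{"offset":[0,0,0],"twist":0,"gripper":0}]'
python3 -m inch '[{"offset":[0,0,0.001],"twist":0,"gripper":0},{"offset":[0,0,0],"twist":0,"gripper":0}]'
```

```text
t: 10.18
tcp_pos: [0.539, -0.1125, 0.0989]
ee_rot: [0.0, 0.759, 0.651, -0.0]
ft_force: [0.5, -0.2, -1.0]
opening: 0.0234
grip_force: 41.3
t: 10.42
tcp_pos: [0.5391, -0.1126, 0.0981]
ee_rot: [0.0, 0.759, 0.651, 0.0]
ft_force: [-1.2, 0.4, 1.1]
opening: 0.0231
grip_force: 41.6
```

```bash
python3 -m inch '[{"offset":[0,0,0],"twist":0,"gripper":0.5},{"offset":[0,0,0],"twist":0,"gripper":0.5},{"offset":[0,0,0],"twist":0,"gripper":0.5},{"offset":[0,0,0],"twist":0,"gripper":0.5},{"offset":[0,0,-0.02],"twist":0,"gripper":0.5},{"offset":[0,0,-0.04],"twist":0,"gripper":0.5},{"offset":[0,0,-0.04],"twist":0,"gripper":0.5},{"offset":[0,0,0],"twist":0,"gripper":0},{"offset":[0,0,0],"twist":0,"gripper":0},{"offset":[0,0,0],"twist":0,"gripper":0},{"offset":[0,0,0],"twist":0,"gripper":0}]'
python3 - <<'E'
from h import *
s=snap('wrist','w4.png'); b=snap('side','s4.png');a=snap('scene','c4.png')
def cr(s,h,sz):
    x,y=proj(s,[.5378,-.114,.1])[0].astype(int); print(x-h,y-h); y=max(y,h)
    return cv2.resize(s['pixels'][y-h:y+h,x-h:x+h,::-1],(sz,sz),interpolation=2)
cv2.imwrite('pics/crop5.png',cv2.convertScaleAbs(np.hstack([cr(s,65,400),cr(a,32,400)]),alpha=1.4))
for z in (.125,.128,.131): print(z,proj(a,[.5378,-.114,z]),proj(s,[.5378,-.114,z]))
print(sense()['ft_force'])
E
```

```text
t: 11.8
tcp_pos: [0.5384, -0.1123, 0.1972]
ee_rot: [-0.001, 0.759, 0.651, -0.0]
ft_force: [-0.1, 0.4, -0.8]
opening: 0.0
grip_force: 0.0
190 129
216 129
0.125 [[248.96398756 154.62505518]] [[255.01407887 205.38752239]]
0.128 [[248.9645267  153.77002742]] [[254.99698726 206.87336291]]
0.131 [[248.9650675  152.91237579]] [[254.97946373 208.39675113]]
[ 1.39503027 -0.53138398  0.10954396]
```

View pics/crop5.png

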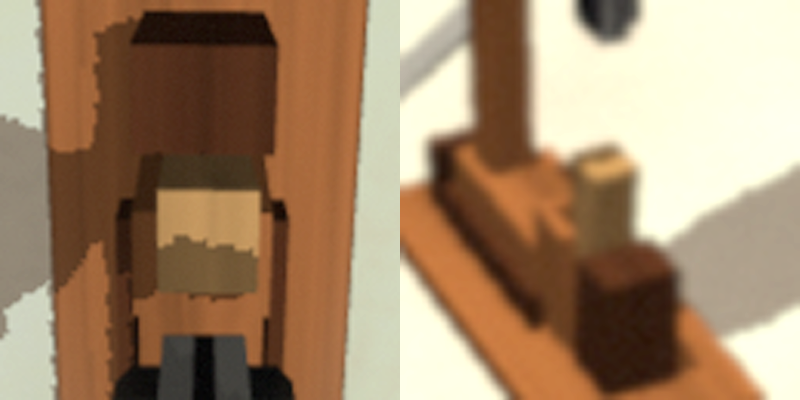

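The wedge stands upright and free in the gap, its butt centred near wrist pixel (258,207). Fingers are shut above it, so I'm descending to tap.

```bash
python3 -m inch '[{"offset":[0,0.001,0.03],"twist":0,"gripper":0},{"offset":[0,0,0.02],"twist":0,"gripper":0},{"offset":[0,0,0.01],"twist":0,"gripper":0},{"offset":[0,0,0.003],"twist":0,"gripper":0},{"offset":[0,0,0],"twist":0,"gripper":0},{"offset":[0,0,0],"twist":0,"gripper":0}]'
python3 -m inch '[{"offset":[0,0,0.0015],"twist":0,"gripper":0},{"offset":[0,0,0],"twist":0,"gripper":0}]'
python3 -m inch '[{"offset":[0,0,0.0015],"twist":0,"gripper":0},{"offset":[0,0,0],"twist":0,"gripper":0}]'
```

```text
t: 12.7
tcp_pos: [0.5405, -0.1127, 0.1357]
ee_rot: [0.0, 0.759, 0.651, 0.0]
ft_force: [1.1, 0.8, 0.3]
opening: 0.0002
grip_force: 0.0
t: 12.95
tcp_pos: [0.54, -0.1127, 0.1336]
ee_rot: [0.0, 0.759, 0.651, 0.0]
ft_force: [-0.3, -0.2, 0.7]
opening: -0.0002
grip_force: 0.0
t: 13.2
tcp_pos: [0.5398, -0.1126, 0.1318]
ee_rot: [-0.0, 0.759, 0.651, -0.0]
ft_force: [-0.1, -0.5, -0.2]
opening: 0.0003
grip_force: 0.0
```

```bash
python3 -m inch '[{"offset":[0,0,0.0015],"twist":0,"gripper":0},{"offset":[0,0,0],"twist":0,"gripper":0}]'
python3 -m inch '[{"offset":[0,0,0.001],"twist":0,"gripper":0},{"offset":[0,0,0],"twist":0,"gripper":0}]'
```

```text
t: 13.45
tcp_pos: [0.5398, -0.1126, 0.1303]
ee_rot: [-0.0, 0.759, 0.651, -0.0]
ft_force: [-0.1, 0.8, 0.3]
opening: -0.0001
grip_force: 0.0
t: 13.7
tcp_pos: [0.5399, -0.1126, 0.1294]
ee_rot: [-0.0, 0.759, 0.651, -0.0]
ft_force: [0.2, -0.4, -0.5]
opening: 0.0001
grip_force: 0.0
```

```bash
python3 -m inch '[{"offset":[0,0,0.001],"twist":0,"gripper":0},{"offset":[0,0,0],"twist":0,"gripper":0}]'
```

```text
t: 13.95
tcp_pos: [0.5401, -0.1127, 0.1285]
ee_rot: [0.0, 0.759, 0.651, 0.0]
ft_force: [0.7, -0.3, 0.4]
opening: 0.0006
grip_force: 0.4
```

```bash
python3 -m inch '[{"offset":[0,0,0.001],"twist":0,"gripper":0},{"offset":[0,0,0],"twist":0,"gripper":0}]'|grep -E 'tcp|ft'; python3 -m inch '[{"offset":[0,0,0.001],"twist":0,"gripper":0},{"offset":[0,0,0],"twist":0,"gripper":0}]'|grep -E 'tcp|ft'
```

```text
tcp_pos: [0.5404, -0.1128, 0.1279]
ft_force: [-0.4, -0.3, 4.4]
tcp_pos: [0.5407, -0.1129, 0.1273]
ft_force: [-1.5, -0.3, 8.4]
```

```bash
python3 -m inch '[{"offset":[0,0,0.001],"twist":0,"gripper":0},{"offset":[0,0,0],"twist":0,"gripper":0}]'|grep -E 'tcp|ft'
```

```text
tcp_pos: [0.5411, -0.113, 0.1268]
ft_force: [-2.0, -0.9, 11.1]
```

```bash
python3 -m inch '[{"offset":[0,0,0.001],"twist":0,"gripper":0},{"offset":[0,0,0],"twist":0,"gripper":0}]'|grep -E 'tcp|ft'
```

```text
tcp_pos: [0.5414, -0.1131, 0.1263]
ft_force: [-2.7, -1.3, 15.6]
```

```bash
python3 -m inch '[{"offset":[0,0,0.001],"twist":0,"gripper":0},{"offset":[0,0,0],"twist":0,"gripper":0}]'|grep -E 'tcp|ft'
```

```text
tcp_pos: [0.5418, -0.1132, 0.1258]
ft_force: [-2.2, -1.6, 17.9]
```

```bash
python3 -m inch '[{"offset":[0,0,0.0003],"twist":0,"gripper":0},{"offset":[0,0,0],"twist":0,"gripper":0}]'|grep -E 'tcp|ft'; python3 -m inch '[{"offset":[0,0,-0.006],"twist":0,"gripper":0},{"offset":[0,0,-0.03],"twist":0,"gripper":0},{"offset":[0,0,-0.04],"twist":0,"gripper":0},{"offset":[0,0,0],"twist":0,"gripper":0},{"offset":[0,0,0],"twist":0,"gripper":0},{"offset":[0,0,0],"twist":0,"gripper":0},{"offset":[0,0,0],"twist":0,"gripper":0}]'
python3 - <<'E'
from h import *
s=snap('wrist','w5.png');a=snap('scene','c5.png')
def cr(s,h,sz):
    x,y=proj(s,[.5378,-.114,.1])[0].astype(int); print(x-h,y-h)
    return cv2.resize(s['pixels'][y-h:y+h,x-h:x+h,::-1],(sz,sz),interpolation=2)
cv2.imwrite('pics/crop6.png',cv2.convertScaleAbs(np.hstack([cr(s,65,400),cr(a,32,400)]),alpha=1.4))
E
```

```text
tcp_pos: [0.5418, -0.1132, 0.1257]
ft_force: [-3.4, -0.6, 21.5]
t: 16.32
tcp_pos: [0.5394, -0.1125, 0.1983]
ee_rot: [-0.001, 0.759, 0.651, -0.0]
ft_force: [-0.2, 0.2, 0.3]
opening: 0.0002
grip_force: 0.0
188 128
216 129
```

View pics/crop6.png

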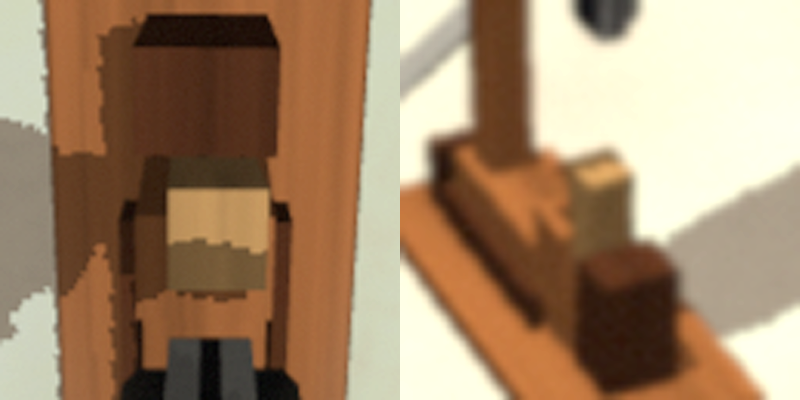

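The wedge stands upright in the gap, seated slightly deeper, and the fingers are clear above it. The push peaked at about 19–21 N, so I'm handing in.

```bash
python3 -c "
from plant import hand_in;print(hand_in())"
```

```text
the job is handed in; nothing more can be done
None
```

I set the wedge in the gap, tapped it down with a push that peaked between 18 and 21.5 N on the wrist sensor, left it standing free and upright, and handed the job in at about 16 s; no verdict came back, and the force left between wedge and foot couldn't be measured directly.

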